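# Take the access panel off a junction box

### The arm

A 6-joint arm with a two-finger parallel gripper is mounted at the origin on a cart in front of the work surface, level with it; the furniture and walls round the work are solid. World frame = base frame: x ahead of the robot, y to its left, z up, the work surface at z = 0. Lengths are in m, angles in rad, forces in N, time in s.
With the tool pointing down it reaches from about 0.35 to 0.975 m from the base axis. Payload 4.9 kg.
Tool frame: the origin (TCP) lies at the very end of the fingers, on their centre line; the grasp point (between the pads) lies 19 mm behind it (env.grip_depth is the distance from the TCP to the grasp point, in m); z points along the fingers, y is the line along which they close (so a half turn about z gives the same grasp; the last joint's range is limited). The gripper opens to 85 mm and grips with 20 to 120 N. Pads are 22 mm wide; open, the fingers measure 114 mm over their backs; the gripper's body (76 mm by 85 mm) begins 54 mm behind the grasp point. The pads swing forward as they close: fully open they stand 13 mm farther back than shut.
Start: joints at [-1.226, 0.053, 1.613, -0, 1.476, -0.119], TCP at [0.28, -0.559, 0.231] pointing down, gripper open.
Joint ranges: [-3.01, 3.01], [-1.01, 2.22], [0.06, 2.58], [-1.02, 4.17], [0.09, 2.62], [-3.14, 3.14]. Speed limits (rad/s): [2.57, 2.57, 3.14, 3.14, 3.14, 3.14].

### API

Orientations are given as [roll, pitch, yaw] about the fixed x, y, z axes, in that order (R = Rz(yaw) Ry(pitch) Rx(roll)).
In Python, from cell import sensors, optics, env gives the robot as it stands.
- The arm moves only by the tool play_rows, never from a script. Its argument "commands" is a list of rows, each an object with "dp": the shift along the tool's x, y, z each as a share of 60 mm, from -1 to 1, a list of three; "rot": the turn, a rotation vector about the tool's x, y, z each as a share of 4 degrees, from -1 to 1, a list of three. A call has 1 to 12 rows; each row shifts and turns the commanded pose from where the row before left it, along the tool's axes as they then stand; what a row does not reach is not made up. A row lasts 1/8 s, in which the tool goes at most 62.5 mm and 10.7 degrees, less where a joint would pass 70% of its speed; a pose out of reach is approached as far as the arm can. A call with a number of a shift or a turn outside -1 to 1 is refused whole. A call with a gripper value outside its range is refused whole. "gripper" is the closure in counts, from 0 (fully open) to 255 (shut), set as the call begins (left out, the last holds). The fingers move at their own pace and stop on an object; "grip_force" is the grip in N (left out, the last holds). Time passes only in rows, so rows that do not move let the fingers close. It gives the time, the measured TCP pose, the force, the opening and the grip force at its end, in the units of the state.
- sensors.read_state(): the state, without advancing time (a new reading comes with each control period).
- optics.snapshot(name): name is "scene" or "top"; returns (picture, depth): 420x560x3 uint8, red, green, blue; 420x560 float32, m along the optical axis (not along the pixel's ray), 0 where there is no reading.
- optics.camera_params(name): a dict with "mtx" (3x3 intrinsics, pixels), "k1" (the pictures are not rectified: a ray, as slopes to the right and down, at radius r is drawn at 1 + k1 r^2 times it, then the intrinsics apply), "T" (4x4, takes a point from camera to world coordinates). Camera axes: x right, y up, looking along -z (the intrinsics and any distortion apply to the point x, -y, -z); pixel columns grow to the right and rows downward; lengths in m; the calibration is good to about 2 mm. A picture is of the moment at which its call begins. camera_params takes no time and is no camera call.
- env.close_job(): hands the job in; it is judged then, once.
The state is a dict: "time_s": time; "qpos": joint angles; "joint_vel": joint speeds; "joint_torque": joint torques, N m; "tool_pos": TCP position; "tcp_rot": TCP orientation; "force": force on the tool from outside, world axes, zero at the start; "ft_torque": the same for the moment, N m; "opening": finger opening in m; "grasp_force": force on a finger pad.
Only numpy, scipy, OpenCV 4.12 (cv2) and the standard library are available. Lean on these libraries where they do the work, as an engineer would, in place of code of your own. Each camera call takes 0.05 s, during which the arm holds its last target. There are 200 camera calls.

### The job

Use the stubby screwdriver, whose bit sits loosely in its handle, to turn both slotted fasteners on the junction box counter-clockwise as far as they go, without turning them with the fingers. Put the screwdriver back upright in its stand, then lift the freed access panel off by its handle and set it down flat on the rubber mat, handle up, centred and with its long side along the mat's, without dropping it. Leave the bottle, the case and the reel where they stand.

Things in the scene. Friction and masses are not known exactly. Their poses are not given: they have to be found in the camera images.
- junction_box: fixed grey instrument box, 230 (x) x 140 (y) x 60 mm high; origin at the centre of its underside, on the bench. It is hollow, the panel covering its opening, flat on its rim; two sockets stick out 12 mm from its +x end
- fastener_near_slot (a point): steel fastener 72 mm from the box's centre towards its -x end: round head 22 mm wide with a slot 4.2 mm wide, 6 mm deep right across it, over a 38 x 10 x 4 mm bar with rounded ears along the slot, 2 mm clear of the panel. Point: on its axis at the slot's floor, 70 mm above the bench (head's top: 76 mm); x axis along the slot, turning with it. Not to be turned by the fingers
- fastener_far_slot (a point): the other fastener, the same in shape and heights, 72 mm from the box's centre towards its +x end; x axis along its slot
- fastener_near (a joint): angle of the near fastener: 0 = locked (it starts at 0 to 0.3; slot and ears across the box, along the box's y), 1.571 = open, ears along the box's x so that they pass the panel's cut-outs; grows counter-clockwise seen from above, up to a hard stop at 1.571. It turns stiffly (about 0.1 N m) and stays where it is left
- fastener_far (a joint): angle of the far fastener, as for the near one
- panel: loose aluminium access panel, 204 x 122 x 4 mm, about 0.3 kg, lying on the box; origin at the centre of its underside, z up. Two cut-outs 44 (x) x 26 mm, 72 mm either side of its centre along x, sit round the fasteners with 2 mm to spare round the heads: once both are open it lifts straight up and is clear of them after 20 mm
- panel_grip (a point): centre of the panel's black handle, a bar 66 (along the panel's x) x 14 wide x 12 mm high on two feet; this point is 36 mm above the panel's underside, the bar's top 42 mm; 22 mm of free height under the bar between its feet. x axis along the bar
- driver_grip (a point): centre of the black handle of the stubby flat screwdriver: 34 (x) x 20 (y) x 60 mm high; below it a 26 x 5 mm round collar, a 15 mm holder and a bit 11 mm thick with a blade 14 x 2.2 mm. The bit is loose: it turns freely in the handle by 0.3 rad either way from x and stays where left, so its angle is unknown. Point: 92 mm above the blade's tip, 36 above the collar's underside; z up; 0.12 kg
- stand: fixed grey plastic block, 64 x 64 x 62 mm high; origin at the centre of its underside. A vertical through hole 19 mm wide in its middle takes holder, bit and blade of the screwdriver; the collar then rests on the block's top, and the blade's tip is 6 mm above the bench
- stand_mouth (a point): centre of the hole's mouth, on the stand's top, 62 mm above the bench
- mat_top (a point): centre of the top of the fixed black rubber mat, 230 (x) x 150 (y) x 4 mm, flat on the bench, its top 4 mm above the bench; x along its long side
- bottle: bystander: small vial with a screw cap, 42 mm across, 86 mm high; origin at the centre of its underside
- case: bystander: round objective case, 34 mm across, 68 mm high; origin at the centre of its underside
- reel: bystander: white tubing reel, 42 mm across, 20 mm high; origin at the centre of its underside
There are look-alikes about, which are no part of the job. Of the things that look like the part that bears driver_grip, the smaller one is meant. Of the things that look like the stand, the smaller one is meant.

How it is judged:
By the outcome, as a careful person would: the job done as asked, in the order asked, and still so for the second after the job is handed in, with the robot touching nothing.
It also fails if it takes over 72 s, if anything falls off the work surface, if the arm or the gripper's body presses on something with over 40 N, if the wrist force passes 120 N, or if a joint passes its speed limit or range.

## Working session

There is one attempt and no reset: what is moved stays moved. The work goes in short steps, Python scripts to look and compute and a tool call to move; the robot and the scene stay as the last step left them, time stands still between calls to the robot, and variables do not carry over. Pictures are saved under pics/ and viewed, at most 10 in all, crops included, and the job is handed in when it is done.

Besides the shell and the picture viewer there is one more tool, called after ">>>" by a JSON object that holds its "fn" and its "kwargs". play_rows: Moves the arm, as the interface text tells. Shift numbers are shares of 60 mm and turn numbers shares of 4 degrees, none past 1 either way. Its arguments: {"type":"object","properties":{"commands":{"type":"array"},"gripper":{"type":"number"},"grip_force":{"type":"number"}},"required":["commands"]}

```bash
ls; mkdir -p pics; python3 - <<'E'
from cell import sensors, optics, env
import cv2,numpy as np
for n in("scene","top"):
    p,d=optics.snapshot(n); np.savez(f"pics/{n}0.npz",p=p,d=d)
    cv2.imwrite(f"pics/{n}0.png",p[:,:,::-1]); c=optics.camera_params(n); print(n,c)
s=sensors.read_state();print(s)
E
```

```text
pics
scene {'mtx': array([[468.47818328,   0.        , 278.82459321],
       [  0.        , 468.47818328, 214.80003717],
       [  0.        ,   0.        ,   1.        ]]), 'k1': -0.12723180683111734, 'T': array([[ 9.96380178e-01, -5.54202551e-02,  6.44603463e-02,
         6.83724328e-01],
       [ 8.50063393e-02,  6.55623536e-01, -7.50287746e-01,
        -9.50949475e-01],
       [-6.80581898e-04,  7.53051376e-01,  6.57961368e-01,
         8.71663718e-01],
       [ 0.00000000e+00,  0.00000000e+00,  0.00000000e+00,
         1.00000000e+00]])}
top {'mtx': array([[456.72595409,   0.        , 280.93409094],
       [  0.        , 456.72595409, 209.42037292],
       [  0.        ,   0.        ,   1.        ]]), 'k1': 0.05406174428012603, 'T': array([[ 0.01897533,  0.99220207, -0.12318683,  0.40369892],
       [-0.99972524,  0.02052486,  0.01132178, -0.07012562],
       [ 0.01376188,  0.12293814,  0.99231891,  1.52894245],
       [ 0.        ,  0.        ,  0.        ,  1.        ]])}
{'time_s': 0.1, 'qpos': array([-1.22601353e+00,  5.33435348e-02,  1.61420717e+00, -1.71168005e-05,
        1.47597073e+00, -1.18989521e-01]), 'joint_vel': array([-9.39245653e-04, -5.22803810e-04, -2.32307616e-03, -2.20670896e-04,
       -8.11710882e-04, -7.56811718e-05]), 'joint_torque': array([-3.72502745e-04, -3.94902992e+01, -3.71364141e+01, -1.16494130e-04,
        3.92574730e-03, -4.86295676e-06]), 'tool_pos': array([ 0.2793834 , -0.55843331,  0.23012312]), 'tcp_rot': array([-3.13967548e+00, -2.12047606e-04,  4.63773750e-01]), 'force': array([-0.0780477 ,  0.62436218,  0.64783807]), 'ft_torque': array([0.00319982, 0.04305814, 0.00431057]), 'grasp_force': 0.0, 'opening': 0.08521047553829808}
```

View pics/scene0.png

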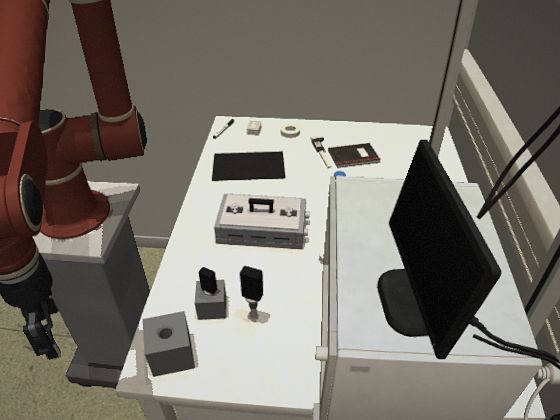

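View pics/top0.png

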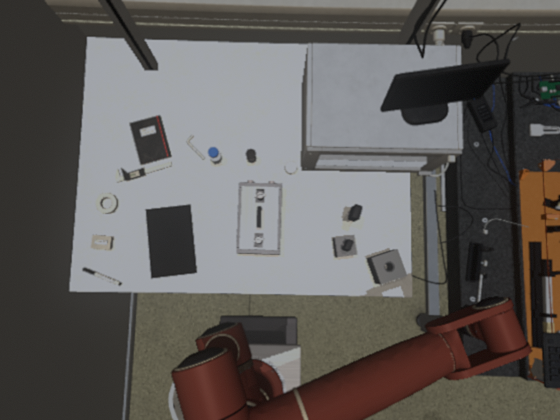

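The scene view shows the box at (260,220), the driver in its small stand at (210,290), the larger look-alike driver at (252,290), the larger stand at (168,343) and the mat at (248,166). The top view shows the box at (259,218), the stand at (345,246) and the mat at (171,240).

```bash
cat > h.py <<'E'
import numpy as np,cv2
from cell import sensors, optics, env
P={n:optics.camera_params(n) for n in("scene","top")}
def rays(n,uv):
    c=P[n]; q=cv2.undistortPoints(np.float64(uv).reshape(-1,1,2),c["mtx"],np.array([c["k1"],0,0,0.])).reshape(-1,2)
    d=np.c_[q[:,0],-q[:,1],-np.ones(len(q))]
    return c["T"][:3,3],d@c["T"][:3,:3].T
def plane(n,uv,z):
    o,d=rays(n,uv); return o+d*((z-o[2])/d[:,2])[:,None]
def cloud(n,dep):
    h,w=dep.shape; u,v=np.meshgrid(np.arange(w),np.arange(h))
    o,d=rays(n,np.c_[u.ravel(),v.ravel()]); 
    return (o+d*dep.reshape(-1,1)).reshape(h,w,3)
def proj(n,X):
    c=P[n]; q=(np.atleast_2d(X)-c["T"][:3,3])@c["T"][:3,:3]
    a=np.c_[q[:,0]/-q[:,2],-q[:,1]/-q[:,2]]; a*=(1+c["k1"]*(a**2).sum(1))[:,None]
    return a*c["mtx"][0,0]+c["mtx"][:2,2]
E
python3 - <<'E'
from h import *
for n in("scene","top"):
    f=np.load(f"pics/{n}0.npz"); C=cloud(n,f["d"]); z=C[...,2]; ok=f["d"]>0
    m=ok&(C[...,0]>.25)&(C[...,0]<.95)&(C[...,1]>-.62)&(C[...,1]<.45)&(abs(C[...,0])<.9)
    print(n,"bench z",np.median(z[m&(abs(z)<.01)]))
    k=(m&(z>.010)&(z<.2)).astype(np.uint8)
    N,L,st,_=cv2.connectedComponentsWithStats(k)
    for i in range(1,N):
        if st[i,4]<30: continue
        s=L==i; zt=np.percentile(z[s],97); t=s&(z>zt-.006)
        r=cv2.minAreaRect(np.float32(C[t][:,:2])); print(st[i],"ztop %.3f"%zt,"top rect",np.round(r[0],4),np.round(r[1],3),round(r[2],1))
    dark=(f["p"].max(2)<45)&m&(abs(z)<.012)
    N,L,st,_=cv2.connectedComponentsWithStats(dark.astype(np.uint8))
    for i in range(1,N):
        if st[i,4]>800:
            r=cv2.minAreaRect(np.float32(C[L==i][:,:2]));print("dark",st[i],np.round(r[0],4),np.round(r[1],3),round(r[2],1))
a=cv2.imread("pics/top0.png"); b=cv2.imread("pics/scene0.png")
c1=cv2.resize(a[175:260,230:290],None,fx=6.6,fy=6.6,interpolation=cv2.INTER_CUBIC)
c2=cv2.resize(b[185:325,190:320],(400,int(140*400/130)),interpolation=cv2.INTER_CUBIC)
o=np.zeros((600,800,3),np.uint8);o[:min(561,c1.shape[0]),:396]=c1[:561];o[:c2.shape[0],400:800]=c2
cv2.imwrite("pics/crop1.png",o)
E
```

```text
scene bench z -0.0002020422483082207
[313 138  11  13  52] ztop 0.015 top rect [0.6989 0.4063] [0.026 0.072] 13.3
[328 143  51  23 509] ztop 0.015 top rect [0.8203 0.3557] [0.149 0.111] 17.3
[334 170  12  10  57] ztop 0.089 top rect [0.7619 0.1425] [0.032 0.029] 11.3
[ 214  193   95   54 4247] ztop 0.094 top rect [ 0.5555 -0.0157] [0.065 0.022] 1.7
[319 219  10 128 718] ztop 0.173 top rect [ 0.7226 -0.1759] [0.005 0.042] 7.0
[ 194  267   33   51 1277] ztop 0.127 top rect [ 0.4725 -0.2973] [0.022 0.034] 68.2
[239 266  24  51 836] ztop 0.160 top rect [ 0.5703 -0.317 ] [0.027 0.045] 80.8
[ 143  311   51   64 2525] ztop 0.086 top rect [ 0.4085 -0.4283] [0.089 0.092] 19.4
[ 312  361  126   59 3578] ztop 0.197 top rect [ 0.8069 -0.5821] [0.041 0.181] 76.0
dark [ 213  152   72   29 1830] [0.4801 0.2729] [0.225 0.154] 7.6
top bench z 0.0017143532291838959
[ 300  106  147   71 2379] ztop 0.183 top rect [ 0.7289 -0.3489] [0.442 0.107] 75.7
[ 129  117   42   48 1141] ztop 0.020 top rect [0.8211 0.3601] [0.151 0.106] 17.1
[208 147  14  17 165] ztop 0.093 top rect [0.7657 0.1368] [0.031 0.029] 2.7
[245 149  11  13  99] ztop 0.076 top rect [0.7671 0.0171] [0.031 0.028] 31.8
[284 161  13  12 122] ztop 0.028 top rect [ 0.7369 -0.1139] [0.036 0.037] 36.6
[121 168  26  13 162] ztop 0.021 top rect [0.6997 0.4098] [0.041 0.077] 1.6
[ 236  180   46   76 3105] ztop 0.099 top rect [ 0.5587 -0.0148] [0.064 0.013] 1.4
[348 204  15  18 194] ztop 0.164 top rect [ 0.5729 -0.3154] [0.024 0.041] 72.1
[332 235  26  22 456] ztop 0.131 top rect [ 0.4736 -0.2966] [0.019 0.033] 66.9
[367 249  40  35 926] ztop 0.091 top rect [ 0.4108 -0.4277] [0.086 0.087] 19.2
dark [ 149  228   47   49 1326] [0.4497 0.2706] [0.157 0.143] 7.5
```

View pics/crop1.png

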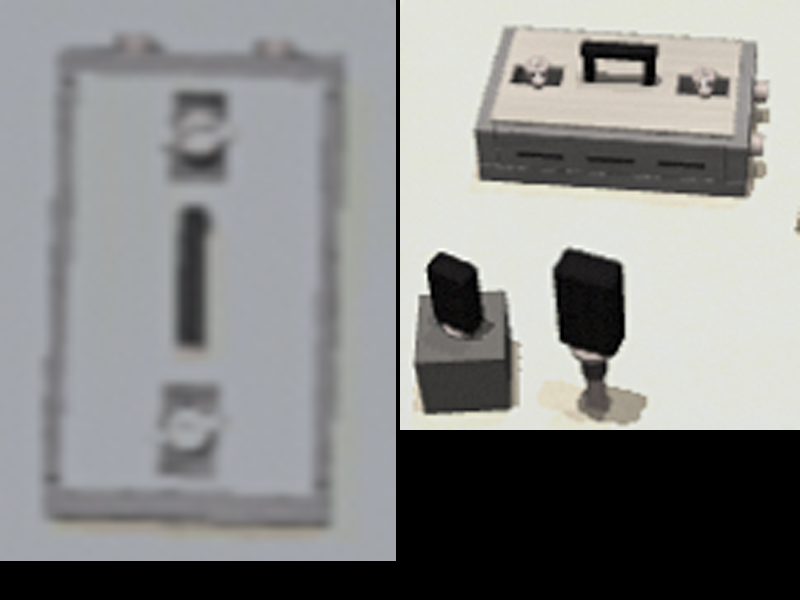

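The crop shows heads near (190,430) and (197,133) in the left part, with the slots roughly across the box and the far one turned slightly. The driver stands upright in the small stand. Next I measure precisely.

```bash
python3 - <<'E'
from h import *
def tri(uvs):
    A=np.zeros((3,3));b=np.zeros(3);R=[]
    for n,uv in uvs.items():
        o,d=rays(n,uv);d=d[0]/np.linalg.norm(d);M=np.eye(3)-np.outer(d,d);A+=M;b+=M@o;R.append((M,o))
    X=np.linalg.solve(A,b);return X.round(4),[round(float(np.linalg.norm(M@(X-o)))*1e3,1) for M,o in R]
F={n:np.load(f"pics/{n}0.npz") for n in P}
res={}
def cen(name,n,m,z):
    v,u=np.nonzero(m); c=[u.mean(),v.mean()]; p=np.float32(plane(n,np.c_[u,v],z)); r=cv2.minAreaRect(p[:,:2])
    print(name,n,len(u),np.round(c,1),"plane mean",p.mean(0).round(4),"rect",np.round(r[0],4),np.round(r[1],4),round(r[2],1)); res.setdefault(name,{})[n]=c
for n in P:
    p=F[n]["p"].astype(int);C=cloud(n,F[n]["d"]);x,y,z=C[...,0],C[...,1],C[...,2];ok=F[n]["d"]>0
    g=p.max(2); b=.0017 if n=="top" else 0
    def near(a,c,r): return ok&(np.hypot(x-a,y-c)<r)
    cen("driver",n,near(.473,-.297,.04)&(z-b>.121)&(g<60),.128)
    cen("bar",n,near(.557,-.015,.05)&(z-b>.088)&(g<60),.102)
    cen("stand",n,near(.47,-.297,.06)&(abs(z-b-.062)<.008)&(g>40),.062)
    cen("boxtop",n,near(.557,-.015,.2)&(z-b>.045),.062)
    pan=near(.557,-.015,.15)&(abs(z-b-.062)<.01)&(g>(150 if n=="scene" else 150))
    cen("panel",n,pan,.064)
    cen("mat",n,near(.465,.27,.18)&(g<45)&(abs(z)<.012),.004)
    # box axis from bar rect; heads
    for nm,s in(("near",-1),("far",1)):
        q=proj(n,[.557+s*.072,-.014+s*.002,.076])[0]; U,V=np.round(q).astype(int)
        print(nm,n,q.round(1)); print(g[V-6:V+7,U-8:U+9])
for k,v in res.items(): print(k,tri(v))
E
```

```text
Traceback (most recent call last):
cv2.error: OpenCV(4.12.0) /io/opencv/modules/imgproc/src/convhull.cpp:143: error: (-215:Assertion failed) total >= 0 && (depth == CV_32F || depth == CV_32S) in function 'convexHull'
```

```bash
cat > m.py <<'E'
from h import *
def tri(uvs):
    A=np.zeros((3,3));b=np.zeros(3);R=[]
    for n,uv in uvs.items():
        o,d=rays(n,uv);d=d[0]/np.linalg.norm(d);M=np.eye(3)-np.outer(d,d);A+=M;b+=M@o;R.append((M,o))
    X=np.linalg.solve(A,b);return X.round(4),[round(float(np.linalg.norm(M@(X-o)))*1e3,1) for M,o in R]
E
python3 - <<'E'
from m import *
F={n:np.load(f"pics/{n}0.npz") for n in P}
res={}
def cen(name,n,m,z):
    v,u=np.nonzero(m)
    if len(u)<5: print(name,n,"none");return
    c=[u.mean(),v.mean()]; p=plane(n,np.c_[u,v],z); r=cv2.minAreaRect(np.ascontiguousarray(p[:,:2],np.float32))
    print(name,n,len(u),np.round(c,1),"mean",p.mean(0).round(4),"rect",np.round(r[0],4),np.round(r[1],4),round(r[2],1)); res.setdefault(name,{})[n]=c
for n in P:
    p=F[n]["p"].astype(int);C=cloud(n,F[n]["d"]);x,y,z=C[...,0],C[...,1],C[...,2];ok=F[n]["d"]>0
    g=p.max(2); b=.0017 if n=="top" else 0
    def near(a,c,r): return ok&(np.hypot(x-a,y-c)<r)
    cen("driver",n,near(.473,-.297,.04)&(z-b>.121)&(g<60),.128)
    cen("bar",n,near(.557,-.015,.05)&(z-b>.088)&(g<60),.102)
    cen("stand",n,near(.47,-.297,.06)&(abs(z-b-.062)<.008)&(g>40),.062)
    cen("boxtop",n,near(.557,-.015,.2)&(z-b>.045),.062)
    cen("panel",n,near(.557,-.015,.15)&(abs(z-b-.062)<.01)&(g>150),.064)
    cen("mat",n,near(.465,.27,.18)&(g<45)&(abs(z)<.012),.004)
    for nm,s in(("near",-1),("far",1)):
        q=proj(n,[.557+s*.072,-.014+s*.002,.076])[0]; U,V=np.round(q).astype(int)
        print(nm,n,q.round(1),U,V); print(g[V-6:V+7,U-8:U+9])
for k,v in res.items(): print(k,tri(v))
E
```

```text
driver scene 108 [206.6 272.7] mean [ 0.474 -0.302  0.128] rect [ 0.4741 -0.3023] [0.0203 0.0342] 63.2
bar scene 117 [260.6 201.5] mean [ 0.557  -0.0254  0.102 ] rect [ 0.5568 -0.0272] [0.0242 0.0615] 86.7
stand scene 522 [209.9 294.5] mean [ 0.4753 -0.307   0.062 ] rect [ 0.4734 -0.3008] [0.0654 0.0696] 8.2
boxtop scene 3233 [260.8 214.8] mean [ 0.5569 -0.0305  0.062 ] rect [ 0.5557 -0.0283] [0.1575 0.2296] 89.4
panel scene 2212 [261.1 212.6] mean [ 0.5571 -0.0241  0.064 ] rect [ 0.5556 -0.0208] [0.1378 0.2278] 89.4
mat scene 1830 [248.2 166. ] mean [0.4806 0.268  0.004 ] rect [0.4804 0.2704] [0.2251 0.1465] 7.9
near scene [234.2 205.4] 234 205
[[199 219 217 216 214 214 215 216 215 215 215 212 210 210 211 210 210]
 [211 220 217 218 218 217 216 215 216 216 214 215 214 215 213 212 213]
 [215 220 216 217 216 216 216 218 216 217 218 217 215 217 216 216 217]
 [217 218 219 217 216 216 218 216 217 217 215 215 214 214 213 216 216]
 [221 219 216 217 218 219 213 207 205 200 203 213 217 217 214 213 214]
 [222 221 221 219 215 207 199 212 209 197 200 206 213 217 216 216 216]
 [221 209 198 211 20
[... 3582 characters left out ...]
1 136 154 167]
 [167 167 169 167 150 128 117 125 144 154 154 145 116  98 136 167 173]
 [166 167 169 171 162 137 109  93  87  95  94  84  67  83 140 171 174]
 [168 166 168 173 168 143 110  89  69  58  54  51  60  90 142 171 175]
 [168 166 169 172 167 139 109  99  92  77  72  76  86 102 143 170 174]
 [168 167 169 172 167 140 112 108 108 107 106 106 105 113 146 170 173]]
driver (array([ 0.4727, -0.2962,  0.1215]), [0.5, 0.5])
bar (array([ 0.5564, -0.0167,  0.0949]), [0.6, 0.6])
stand (array([ 0.4727, -0.2959,  0.0481]), [1.0, 1.0])
boxtop (array([ 0.5566, -0.0148,  0.0477]), [1.7, 1.7])
panel (array([ 0.5567, -0.0158,  0.0561]), [0.6, 0.6])
mat (array([ 0.4588,  0.2779, -0.0081]), [20.0, 20.0])
```

>>> {"fn": "play_rows", "kwargs": {"commands": [{"dp": [0.81, -0.41, 0], "rot": [0, 0, 0]}, {"dp": [0.81, -0.41, 0], "rot": [0, 0, 0]}, {"dp": [0.81, -0.41, 0], "rot": [0, 0, 0]}, {"dp": [0.81, -0.41, 0], "rot": [0, 0, 0]}, {"dp": [0.81, -0.41, 0], "rot": [0, 0, 0]}, {"dp": [0.81, -0.41, 0], "rot": [0, 0, 0]}, {"dp": [0, 0, 0.1], "rot": [0, 0, 1]}, {"dp": [0, 0, 0.1], "rot": [0, 0, 1]}, {"dp": [0, 0, 0.1], "rot": [0, 0, 1]}, {"dp": [0, 0, 0.1], "rot": [0, 0, 1]}, {"dp": [0, 0, 0.1], "rot": [0, 0, 1]}, {"dp": [0, 0, 0.1], "rot": [0, 0, 1]}], "gripper": 0}}

```text
time_s: 1.6
tool_pos: [0.474, -0.2962, 0.1944]
tcp_rot: [-3.141, 0.001, 0.043]
force: [0.4, -0.3, -1.0]
opening: 0.0852
grasp_force: 0.0
```

>>> {"fn": "play_rows", "kwargs": {"commands": [{"dp": [0, 0, 0], "rot": [0, 0, 1]}, {"dp": [0, 0, 0], "rot": [0, 0, 1]}, {"dp": [0, 0, 0], "rot": [0, 0, 1]}, {"dp": [0, 0, 0], "rot": [0, 0, 1]}, {"dp": [0, 0, 0], "rot": [0, 0, 1]}, {"dp": [0, 0, 0], "rot": [0, 0, 1]}, {"dp": [0, 0, 0], "rot": [0, 0, 0.8]}, {"dp": [0, 0, 0], "rot": [0, 0, 0]}]}}

```text
time_s: 2.6
tool_pos: [0.4741, -0.2963, 0.1948]
tcp_rot: [-3.141, 0.001, -0.429]
force: [0.1, 0.1, -0.0]
opening: 0.0854
grasp_force: 0.0
```

>>> {"fn": "play_rows", "kwargs": {"commands": [{"dp": [-0.02, 0, 0.55], "rot": [0, 0, 0]}, {"dp": [0, 0, 0.55], "rot": [0, 0, 0]}, {"dp": [0, 0, 0.55], "rot": [0, 0, 0]}, {"dp": [0, 0, 0.26], "rot": [0, 0, 0]}, {"dp": [0, 0, 0], "rot": [0, 0, 0]}]}}

```text
time_s: 3.22
tool_pos: [0.4726, -0.2954, 0.0796]
tcp_rot: [-3.141, 0.002, -0.429]
force: [-0.1, -0.0, -0.2]
opening: 0.0852
grasp_force: 0.0
```

>>> {"fn": "play_rows", "kwargs": {"commands": [{"dp": [0, 0, 0], "rot": [0, 0, 0]}, {"dp": [0, 0, 0], "rot": [0, 0, 0]}, {"dp": [0, 0, 0], "rot": [0, 0, 0]}, {"dp": [0, 0, 0], "rot": [0, 0, 0]}, {"dp": [0, 0, 0], "rot": [0, 0, 0]}, {"dp": [0, 0, 0], "rot": [0, 0, 0]}], "gripper": 255, "grip_force": 80}}

```text
time_s: 3.98
tool_pos: [0.4736, -0.2963, 0.0815]
tcp_rot: [3.141, -0.001, -0.43]
force: [-0.7, 1.6, 5.9]
opening: 0.0188
grasp_force: 78.2
```

>>> {"fn": "play_rows", "kwargs": {"commands": [{"dp": [0, 0, -0.3], "rot": [0, 0, 0]}, {"dp": [0, 0, -0.5], "rot": [0, 0, 0]}, {"dp": [0, 0, -0.6], "rot": [0, 0, 0]}, {"dp": [0, 0, -0.6], "rot": [0, 0, 0]}, {"dp": [0, 0, 0], "rot": [0, 0, 0]}]}}

```text
time_s: 4.6
tool_pos: [0.4748, -0.2972, 0.2051]
tcp_rot: [3.14, -0.007, -0.43]
force: [0.8, -0.5, -1.5]
opening: 0.0194
grasp_force: 78.8
```

```bash
python3 - <<'E'
from h import *
for n in P:
    p,d=optics.snapshot(n); np.savez(f"pics/{n}1.npz",p=p,d=d); cv2.imwrite(f"pics/{n}1.png",p[:,:,::-1])
a=cv2.imread("pics/scene1.png")
cv2.imwrite("pics/crop2.png",cv2.resize(a[190:330,150:290],(600,600),interpolation=cv2.INTER_CUBIC))
s=sensors.read_state();print(s["tool_pos"],s["force"],s["ft_torque"],s["opening"])
E
```

```text
[ 0.47297227 -0.29571763  0.20041659] [ 0.39872926  0.33891111 -2.46939698] [ 0.02296908 -0.01883756  0.00935635] 0.018821651588361174
```

View pics/crop2.png

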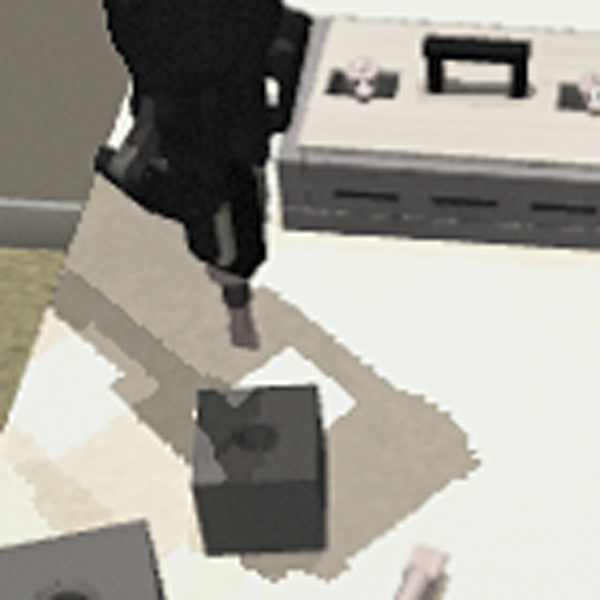

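The crop shows the driver held vertically, tip at scene px (207.4,270.5), and the stand's hole mouth at (210.2,292).

```bash
python3 - <<'E'
from h import *
print("tip",plane("scene",[[207.4,270.5]],.125),"mouth",plane("scene",[[210.2,292]],.062))
F={n:np.load(f"pics/{n}0.npz")["p"].max(2).astype(np.float32) for n in P}
# heads: circle via correlation-free centroid of bright pixels in window
E={"scene":(("near",234.3,205.5),("far",288.5,208)),"top":(("near",258,239.5),("far",259.5,194.6))}
from scipy.ndimage import gaussian_filter
for n in E:
  for nm,u,v in E[n]: print(n,nm,plane(n,[[u,v]],.076).round(4))
# box outline in both views on z=.06 by top-face contour lines: panel bright region edges
a=[cv2.resize(cv2.imread("pics/scene0.png")[y-12:y+16,x-20:x+20],(400,280),interpolation=cv2.INTER_CUBIC) for x,y in((234,206),(288,208))]
b=[cv2.resize(cv2.imread("pics/top0.png")[y-14:y+14,x-20:x+20],(400,280),interpolation=cv2.INTER_CUBIC) for x,y in((258,239),(259,194))]
cv2.imwrite("pics/crop3.png",np.vstack([np.hstack(a),np.hstack(b)]))
E
```

```text
tip [[ 0.47356947 -0.29303323  0.125     ]] mouth [[ 0.47462671 -0.30027386  0.062     ]]
scene near [[ 0.4853 -0.0163  0.076 ]]
scene far [[ 0.6288 -0.0145  0.076 ]]
top near [[ 0.4863 -0.0157  0.076 ]]
top far [[ 0.6307 -0.0169  0.076 ]]
```

View pics/crop3.png

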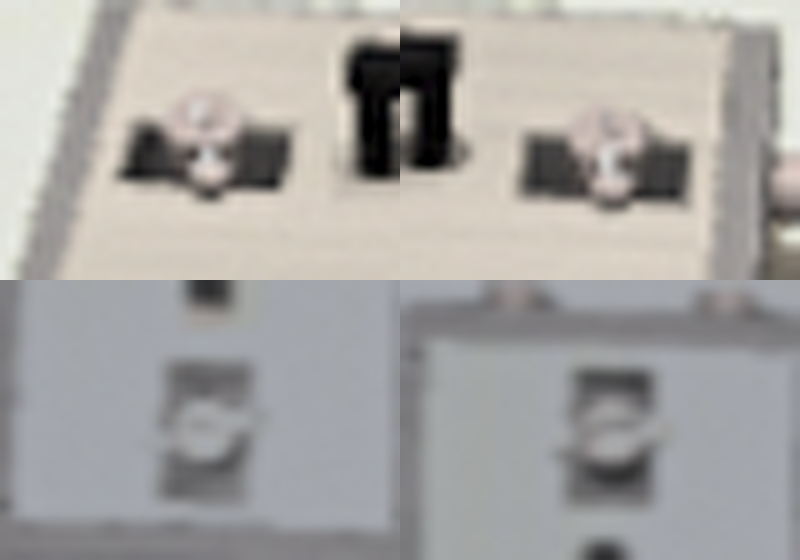

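>>> {"fn": "play_rows", "kwargs": {"commands": [{"dp": [-0.291, -0.721, 0], "rot": [0, 0, 0]}, {"dp": [-0.291, -0.721, 0], "rot": [0, 0, 0]}, {"dp": [-0.291, -0.721, 0], "rot": [0, 0, 0]}, {"dp": [-0.291, -0.721, 0], "rot": [0, 0, 0]}, {"dp": [-0.291, -0.721, 0], "rot": [0, 0, 0]}, {"dp": [-0.291, -0.721, 0], "rot": [0, 0, 0]}, {"dp": [0, 0, 0], "rot": [0, 0, 1]}, {"dp": [0, 0, 0], "rot": [0, 0, 1]}, {"dp": [0, 0, 0], "rot": [0, 0, 1]}, {"dp": [0, 0, 0], "rot": [0, 0, 1]}, {"dp": [0, 0, 0], "rot": [0, 0, 1]}, {"dp": [0, 0, 0], "rot": [0, 0, 1]}]}}

```text
time_s: 6.2
tool_pos: [0.4847, -0.0161, 0.198]
tcp_rot: [3.139, 0.004, -0.851]
force: [0.3, 0.3, -1.0]
opening: 0.0195
grasp_force: 78.9
```

>>> {"fn": "play_rows", "kwargs": {"commands": [{"dp": [0, 0, 0.1], "rot": [0, 0, 1]}, {"dp": [0, 0, 0.1], "rot": [0, 0, 1]}, {"dp": [0, 0, 0.1], "rot": [0, 0, 1]}, {"dp": [0, 0, 0.1], "rot": [0, 0, 1]}, {"dp": [0, 0, 0.1], "rot": [0, 0, 1]}, {"dp": [0, 0, 0], "rot": [0, 0, 1]}, {"dp": [0, 0, 0], "rot": [0, 0, 1]}, {"dp": [0, 0, 0], "rot": [0, 0, 0.35]}, {"dp": [0, 0, 0], "rot": [0, 0, 0]}, {"dp": [0, 0, 0], "rot": [0, 0, 0]}]}}

```text
time_s: 7.45
tool_pos: [0.4859, -0.0163, 0.1702]
tcp_rot: [3.141, 0.0, -1.361]
force: [0.7, -0.1, -2.1]
opening: 0.0195
grasp_force: 78.9
```

```bash
python3 - <<'E'
from h import *
for n in P:
    p,d=optics.snapshot(n); np.savez(f"pics/{n}2.npz",p=p,d=d); cv2.imwrite(f"pics/{n}2.png",p[:,:,::-1])
a=cv2.imread("pics/scene2.png")
cv2.imwrite("pics/crop4.png",cv2.resize(a[170:240,205:275],(600,600),interpolation=cv2.INTER_CUBIC))
s=sensors.read_state();print(s["tool_pos"],s["tcp_rot"],s["force"],s["qpos"][5])
t=s["tool_pos"]-[0,0,.0755];print(proj("scene",[t,[.486,-.0162,.076]]))
E
```

```text
[ 0.48610806 -0.01640148  0.17056029] [ 3.14134566e+00  1.11433108e-04 -1.36156510e+00] [ 0.36427726  0.0096557  -1.82485932] 2.7454759399635553
[[234.16063929 199.9637338 ]
 [234.58520035 205.48917167]]
```

View pics/crop4.png

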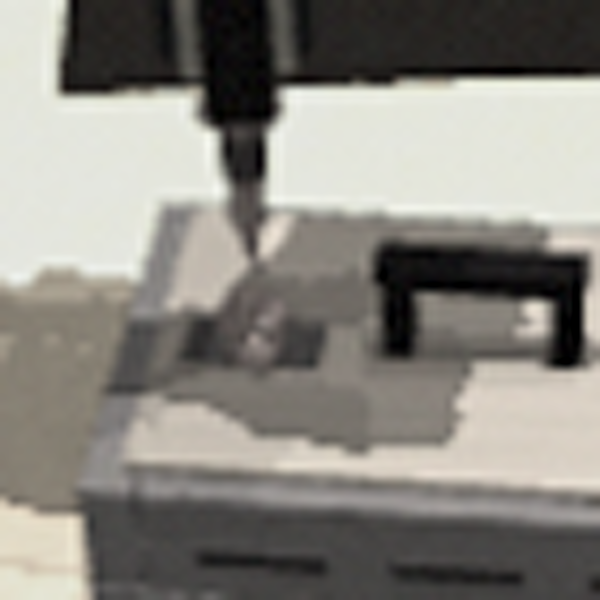

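The crop shows the tip at scene px (234.3,200.1), right above the near head at (234.2,205), as predicted.

>>> {"fn": "play_rows", "kwargs": {"commands": [{"dp": [0, 0, 0.15], "rot": [0, 0, 0]}, {"dp": [0, 0, 0.1], "rot": [0, 0, 0]}, {"dp": [0, 0, 0.05], "rot": [0, 0, 0]}, {"dp": [0, 0, 0.05], "rot": [0, 0, 0]}, {"dp": [0, 0, 0.03], "rot": [0, 0, 0]}, {"dp": [0, 0, 0], "rot": [0, 0, 0]}]}}

```text
time_s: 8.3
tool_pos: [0.4865, -0.0164, 0.1505]
tcp_rot: [3.142, -0.0, -1.362]
force: [-4.8, 2.1, 10.9]
opening: 0.0193
grasp_force: 80.5
```

>>> {"fn": "play_rows", "kwargs": {"commands": [{"dp": [0, 0.01, 0], "rot": [0, 0, 0]}, {"dp": [0, 0.01, 0], "rot": [0, 0, 0]}, {"dp": [0, 0.01, 0], "rot": [0, 0, 0]}, {"dp": [0, 0, 0], "rot": [0, 0, 0]}]}}

```text
time_s: 8.8
tool_pos: [0.4858, -0.0166, 0.1506]
tcp_rot: [-3.138, -0.0, -1.362]
force: [-2.1, 1.6, 8.0]
opening: 0.0192
grasp_force: 80.2
```

>>> {"fn": "play_rows", "kwargs": {"commands": [{"dp": [0, 0, 0.01], "rot": [0, 0, -0.6]}, {"dp": [0, 0, 0], "rot": [0, 0, -0.6]}, {"dp": [0, 0, 0], "rot": [0, 0, -0.6]}, {"dp": [0, 0, 0], "rot": [0, 0, -0.6]}, {"dp": [0, 0, 0], "rot": [0, 0, -0.6]}, {"dp": [0, 0, 0], "rot": [0, 0, -0.6]}, {"dp": [0, 0, 0], "rot": [0, 0, -0.6]}, {"dp": [0, 0, 0], "rot": [0, 0, 0]}]}}

```text
time_s: 9.8
tool_pos: [0.486, -0.0166, 0.1504]
tcp_rot: [-3.138, -0.002, -1.068]
force: [-2.8, 2.2, 8.7]
opening: 0.0191
grasp_force: 80.4
```

>>> {"fn": "play_rows", "kwargs": {"commands": [{"dp": [0, 0, -0.02], "rot": [0, 0, 0]}, {"dp": [0.004, -0.0073, 0], "rot": [0, 0, 0]}, {"dp": [0.004, -0.0073, 0], "rot": [0, 0, 0]}, {"dp": [0.004, -0.0073, 0], "rot": [0, 0, 0]}, {"dp": [0.004, -0.0073, 0], "rot": [0, 0, 0]}, {"dp": [0.004, -0.0073, 0], "rot": [0, 0, 0]}, {"dp": [0.004, -0.0073, 0], "rot": [0, 0, 0]}, {"dp": [0, 0, 0], "rot": [0, 0, 0]}]}}

```text
time_s: 10.8
tool_pos: [0.4873, -0.0164, 0.1505]
tcp_rot: [3.141, 0.001, -1.068]
force: [-5.4, 2.9, 11.0]
opening: 0.0192
grasp_force: 80.4
```

>>> {"fn": "play_rows", "kwargs": {"commands": [{"dp": [-0.004, 0.0073, 0], "rot": [0, 0, 0]}, {"dp": [-0.004, 0.0073, 0], "rot": [0, 0, 0]}, {"dp": [-0.004, 0.0073, 0], "rot": [0, 0, 0]}, {"dp": [-0.004, 0.0073, 0], "rot": [0, 0, 0]}, {"dp": [-0.004, 0.0073, 0], "rot": [0, 0, 0]}, {"dp": [-0.004, 0.0073, 0], "rot": [0, 0, 0]}, {"dp": [-0.004, 0.0073, 0], "rot": [0, 0, 0]}, {"dp": [-0.004, 0.0073, 0], "rot": [0, 0, 0]}, {"dp": [0, 0, 0], "rot": [0, 0, 0]}]}}

```text
time_s: 11.92
tool_pos: [0.4844, -0.0169, 0.1492]
tcp_rot: [-3.139, -0.002, -1.069]
force: [3.9, -1.1, 0.4]
opening: 0.019
grasp_force: 79.2
```

>>> {"fn": "play_rows", "kwargs": {"commands": [{"dp": [0, 0, 0.03], "rot": [0, 0, 0]}, {"dp": [0, 0, 0.03], "rot": [0, 0, 0]}, {"dp": [0, 0, 0.02], "rot": [0, 0, 0]}, {"dp": [0, 0, 0], "rot": [0, 0, 0]}]}}

```text
time_s: 12.42
tool_pos: [0.4841, -0.0169, 0.1452]
tcp_rot: [-3.141, -0.001, -1.069]
force: [1.1, 1.8, 7.8]
opening: 0.0189
grasp_force: 80.4
```

>>> {"fn": "play_rows", "kwargs": {"commands": [{"dp": [0, 0, 0], "rot": [0, 0, -1]}, {"dp": [0, 0, 0], "rot": [0, 0, -1]}, {"dp": [0, 0, 0], "rot": [0, 0, -1]}, {"dp": [0, 0, 0], "rot": [0, 0, -1]}, {"dp": [0, 0, 0], "rot": [0, 0, -1]}, {"dp": [0, 0, 0], "rot": [0, 0, -1]}, {"dp": [0, 0, 0], "rot": [0, 0, -1]}, {"dp": [0, 0, 0], "rot": [0, 0, -1]}]}}

```text
time_s: 13.42
tool_pos: [0.4848, -0.016, 0.1453]
tcp_rot: [-3.138, -0.002, -0.508]
force: [4.2, 3.9, 6.1]
opening: 0.0194
grasp_force: 80.0
```

```bash
python3 - <<'E'
from h import *
s=sensors.read_state();print(s["tool_pos"],s["tcp_rot"],s["force"],s["ft_torque"],s["opening"])
E
```

```text
[ 0.48483492 -0.01603166  0.14525392] [-3.13795719e+00 -2.20207234e-03 -5.08197582e-01] [4.2210298  3.86202289 6.13628342] [ 0.90866067 -0.86881458 -0.11083674] 0.019352844486628783
```

>>> {"fn": "play_rows", "kwargs": {"commands": [{"dp": [0.006, -0.023, 0], "rot": [0, 0, -1]}, {"dp": [0, 0, 0], "rot": [0, 0, -1]}, {"dp": [0, 0, 0], "rot": [0, 0, -1]}, {"dp": [0, 0, 0], "rot": [0, 0, -1]}, {"dp": [0, 0, 0], "rot": [0, 0, -1]}, {"dp": [0, 0, 0], "rot": [0, 0, -1]}, {"dp": [0, 0, 0], "rot": [0, 0, -1]}, {"dp": [0, 0, 0], "rot": [0, 0, -1]}, {"dp": [0, 0, 0], "rot": [0, 0, -1]}, {"dp": [0, 0, 0], "rot": [0, 0, -1]}]}}

```text
time_s: 14.68
tool_pos: [0.4848, -0.0152, 0.1452]
tcp_rot: [-3.14, -0.001, 0.19]
force: [0.1, 3.2, 8.5]
opening: 0.0195
grasp_force: 80.3
```

```bash
python3 - <<'E'
from h import *
s=sensors.read_state();print(s["tool_pos"],s["tcp_rot"],s["force"],s["ft_torque"],s["opening"])
E
```

```text
[ 0.48475444 -0.01522374  0.14517554] [-3.14017101e+00 -6.02893048e-04  1.90081027e-01] [0.08853384 3.16907683 8.5294889 ] [ 0.79227539 -0.00202944 -0.12057642] 0.01950972047973365
```

>>> {"fn": "play_rows", "kwargs": {"commands": [{"dp": [0, -0.008, 0], "rot": [0, 0, -0.7]}, {"dp": [0, 0, 0], "rot": [0, 0, -0.7]}, {"dp": [0, 0, 0], "rot": [0, 0, -0.7]}, {"dp": [0, 0, 0], "rot": [0, 0, -0.7]}, {"dp": [0, 0, 0], "rot": [0, 0, 0]}]}}

```text
time_s: 15.3
tool_pos: [0.4845, -0.015, 0.1451]
tcp_rot: [-3.141, -0.0, 0.384]
force: [0.1, 2.1, 9.2]
opening: 0.0192
grasp_force: 80.3
```

```bash
python3 - <<'E'
from h import *
s=sensors.read_state();print(s["tool_pos"],s["tcp_rot"],s["force"],s["ft_torque"],s["opening"])
E
```

```text
[ 0.48454152 -0.01500117  0.14513455] [-3.14082950e+00 -2.52057631e-04  3.83631614e-01] [0.06382888 2.13405801 9.17091221] [ 0.53052493  0.12152971 -0.03453483] 0.019211601529241885
```

>>> {"fn": "play_rows", "kwargs": {"commands": [{"dp": [0, 0, 0], "rot": [0, 0, -0.8]}, {"dp": [0, 0, 0], "rot": [0, 0, -0.8]}, {"dp": [0, 0, 0], "rot": [0, 0, -0.8]}]}}

```text
time_s: 15.68
tool_pos: [0.4844, -0.0149, 0.1451]
tcp_rot: [-3.14, -0.0, 0.553]
force: [-1.1, 2.6, 9.3]
opening: 0.019
grasp_force: 80.5
```

```bash
python3 - <<'E'
from h import *
s=sensors.read_state();print(s["tool_pos"],s["tcp_rot"],s["force"],s["ft_torque"],s["opening"])
E
```

```text
[ 0.4843629  -0.01489654  0.14513038] [-3.14032998e+00 -7.20707678e-05  5.52562953e-01] [-1.140659    2.63651346  9.27160291] [ 0.63074043  0.17239378 -0.14632022] 0.01897978772151438
```

>>> {"fn": "play_rows", "kwargs": {"commands": [{"dp": [0, 0, 0], "rot": [0, 0, -0.8]}, {"dp": [0, 0, 0], "rot": [0, 0, -0.8]}, {"dp": [0, 0, 0], "rot": [0, 0, 0]}]}}

```text
time_s: 16.05
tool_pos: [0.4843, -0.0148, 0.1451]
tcp_rot: [-3.14, -0.0, 0.662]
force: [-0.9, 3.5, 10.2]
opening: 0.0191
grasp_force: 80.5
```

```bash
python3 - <<'E'
from h import *
s=sensors.read_state();print(s["tool_pos"],s["tcp_rot"],s["force"],s["ft_torque"],s["opening"])
E
```

```text
[ 0.48427583 -0.01482586  0.14514401] [-3.13992757e+00 -2.01543902e-04  6.62079728e-01] [-0.85600015  3.46298261 10.19668703] [ 0.67042298  0.30202667 -0.33023758] 0.019112773862507145
```

>>> {"fn": "play_rows", "kwargs": {"commands": [{"dp": [0, 0, 0], "rot": [0, 0, 0.8]}, {"dp": [0, 0, -0.2], "rot": [0, 0, 0]}, {"dp": [0, 0, -0.4], "rot": [0, 0, 0]}, {"dp": [0, 0, -0.4], "rot": [0, 0, 0]}, {"dp": [0, 0, 0], "rot": [0, 0, 0]}, {"dp": [0.648, 0.472, 0], "rot": [0, 0, 0]}, {"dp": [0.648, 0.472, 0], "rot": [0, 0, 0]}, {"dp": [0.648, 0.472, 0], "rot": [0, 0, 0]}, {"dp": [0, 0, 0], "rot": [0, 0, 1]}, {"dp": [0, 0, 0], "rot": [0, 0, 1]}, {"dp": [0, 0, 0], "rot": [0, 0, 1]}, {"dp": [0, 0, 0], "rot": [0, 0, 1]}]}}

```text
time_s: 17.55
tool_pos: [0.6272, -0.0186, 0.2011]
tcp_rot: [-3.14, 0.005, 0.326]
force: [-0.4, 0.5, -1.2]
opening: 0.0192
grasp_force: 81.0
```

>>> {"fn": "play_rows", "kwargs": {"commands": [{"dp": [0, 0, 0], "rot": [0, 0, 1]}, {"dp": [0, 0, 0], "rot": [0, 0, 1]}, {"dp": [0, 0, 0], "rot": [0, 0, 1]}, {"dp": [0, 0, 0], "rot": [0, 0, 1]}, {"dp": [0, 0, 0], "rot": [0, 0, 1]}, {"dp": [0, 0, 0], "rot": [0, 0, 1]}, {"dp": [0, 0, 0], "rot": [0, 0, 1]}, {"dp": [0, 0, 0], "rot": [0, 0, 1]}, {"dp": [0, 0, 0], "rot": [0, 0, 1]}, {"dp": [0, 0, 0], "rot": [0, 0, 1]}, {"dp": [0, 0, 0], "rot": [0, 0, 1]}, {"dp": [0, 0, 0], "rot": [0, 0, 1]}]}}

```text
time_s: 19.05
tool_pos: [0.6272, -0.0186, 0.2012]
tcp_rot: [3.139, 0.004, -0.512]
force: [0.9, 0.8, -1.1]
opening: 0.0193
grasp_force: 81.0
```

>>> {"fn": "play_rows", "kwargs": {"commands": [{"dp": [0, 0, 0], "rot": [0, 0, 1]}, {"dp": [0, 0, 0], "rot": [0, 0, 1]}, {"dp": [0, 0, 0], "rot": [0, 0, 1]}, {"dp": [0, 0, 0], "rot": [0, 0, 1]}, {"dp": [0, 0, 0], "rot": [0, 0, 1]}, {"dp": [0, 0, 0], "rot": [0, 0, 1]}, {"dp": [0, 0, 0], "rot": [0, 0, 0]}, {"dp": [0, 0, 0], "rot": [0, 0, 0]}]}}

```text
time_s: 20.05
tool_pos: [0.6279, -0.0186, 0.2025]
tcp_rot: [3.14, 0.001, -0.928]
force: [0.7, -0.3, -1.0]
opening: 0.0193
grasp_force: 81.0
```

```bash
python3 - <<'E'
from h import *
for n in P:
    p,d=optics.snapshot(n); np.savez(f"pics/{n}3.npz",p=p,d=d); cv2.imwrite(f"pics/{n}3.png",p[:,:,::-1])
a=cv2.imread("pics/scene3.png")
cv2.imwrite("pics/crop5.png",cv2.resize(a[155:225,210:305],(800,589),interpolation=cv2.INTER_CUBIC))
s=sensors.read_state();print(s["tool_pos"],s["tcp_rot"],s["force"],s["qpos"][5])
t=s["tool_pos"]-[0,0,.0755];print(proj("scene",[t]))
E
```

```text
[ 0.62827506 -0.0185668   0.20310556] [ 3.14073883e+00  6.45988032e-04 -9.28295385e-01] [-0.35093693 -0.62489157 -1.91400554] 2.35131214248792
[[288.45133117 193.57597635]]
```

View pics/crop5.png

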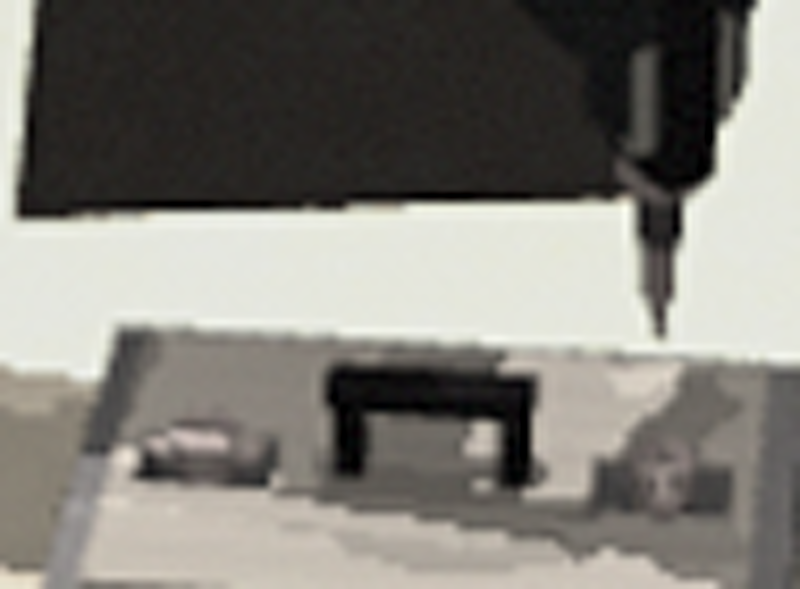

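The crop shows the near fastener open (ears along x at (205,450)). The tip is at (658,335), above the far head at (663,475), perhaps 1–2 mm to its -x side.

>>> {"fn": "play_rows", "kwargs": {"commands": [{"dp": [-0.015, -0.03, 0.3], "rot": [0, 0, 0]}, {"dp": [0, 0, 0.3], "rot": [0, 0, 0]}, {"dp": [0, 0, 0.2], "rot": [0, 0, 0]}, {"dp": [0, 0, 0.05], "rot": [0, 0, 0]}, {"dp": [0, 0, 0.05], "rot": [0, 0, 0]}, {"dp": [0, 0, 0], "rot": [0, 0, 0]}, {"dp": [0, 0, 0], "rot": [0, 0, 0]}]}}

```text
time_s: 21.02
tool_pos: [0.6295, -0.0168, 0.1499]
tcp_rot: [3.142, -0.0, -0.929]
force: [0.2, -1.0, -1.5]
opening: 0.0191
grasp_force: 81.0
```

>>> {"fn": "play_rows", "kwargs": {"commands": [{"dp": [0, 0, 0.04], "rot": [0, 0, 0]}, {"dp": [0, 0, 0.04], "rot": [0, 0, 0]}, {"dp": [0, 0, 0.03], "rot": [0, 0, 0]}, {"dp": [0, 0, 0], "rot": [0, 0, 0]}]}}

```text
time_s: 21.52
tool_pos: [0.6298, -0.0168, 0.1452]
tcp_rot: [-3.141, -0.0, -0.929]
force: [-3.5, 1.1, 7.7]
opening: 0.0189
grasp_force: 82.2
```

>>> {"fn": "play_rows", "kwargs": {"commands": [{"dp": [-0.01, 0.013, 0], "rot": [0, 0, -1]}, {"dp": [0, 0, 0], "rot": [0, 0, -1]}, {"dp": [0, 0, 0], "rot": [0, 0, -1]}, {"dp": [0, 0, 0], "rot": [0, 0, -1]}, {"dp": [0, 0, 0], "rot": [0, 0, -1]}, {"dp": [0, 0, 0], "rot": [0, 0, -1]}, {"dp": [0, 0, 0], "rot": [0, 0, -1]}, {"dp": [0, 0, 0], "rot": [0, 0, -1]}, {"dp": [0, 0, 0], "rot": [0, 0, -1]}]}}

```text
time_s: 22.65
tool_pos: [0.629, -0.0164, 0.1453]
tcp_rot: [-3.141, -0.001, -0.299]
force: [-3.7, 0.4, 7.4]
opening: 0.0188
grasp_force: 82.2
```

```bash
python3 - <<'E'
from h import *
s=sensors.read_state();print(s["tool_pos"],s["tcp_rot"],s["force"],s["ft_torque"],s["opening"])
E
```

```text
[ 0.62902543 -0.01635647  0.14527941] [-3.14052448e+00 -8.91385326e-04 -2.98512645e-01] [-3.71125618  0.35146313  7.42211949] [ 0.25975956  0.95343788 -0.14136058] 0.018827123965791268
```

>>> {"fn": "play_rows", "kwargs": {"commands": [{"dp": [-0.014, 0.005, 0], "rot": [0, 0, -1]}, {"dp": [0, 0, 0], "rot": [0, 0, -1]}, {"dp": [0, 0, 0], "rot": [0, 0, -1]}, {"dp": [0, 0, 0], "rot": [0, 0, -1]}, {"dp": [0, 0, 0], "rot": [0, 0, -1]}, {"dp": [0, 0, 0], "rot": [0, 0, -1]}, {"dp": [0, 0, 0], "rot": [0, 0, -1]}, {"dp": [0, 0, 0], "rot": [0, 0, -1]}, {"dp": [0, 0, 0], "rot": [0, 0, -1]}, {"dp": [0, 0, 0], "rot": [0, 0, -1]}, {"dp": [0, 0, 0], "rot": [0, 0, -0.6]}]}}

```text
time_s: 24.02
tool_pos: [0.6279, -0.0163, 0.1452]
tcp_rot: [-3.141, -0.001, 0.441]
force: [-4.5, 1.6, 7.5]
opening: 0.0189
grasp_force: 82.2
```

```bash
python3 - <<'E'
from h import *
s=sensors.read_state();print(s["tool_pos"],s["tcp_rot"],s["force"],s["ft_torque"],s["opening"])
E
```

```text
[ 0.62785311 -0.01634192  0.14520294] [-3.14096973e+00 -6.72232199e-04  4.40801165e-01] [-4.47965918  1.5704318   7.53086099] [ 0.34560223  1.21484074 -0.08472476] 0.01892655476247793
```

>>> {"fn": "play_rows", "kwargs": {"commands": [{"dp": [-0.012, -0.008, 0], "rot": [0, 0, -0.8]}, {"dp": [0, 0, 0], "rot": [0, 0, -0.8]}, {"dp": [0, 0, 0], "rot": [0, 0, -0.8]}, {"dp": [0, 0, 0], "rot": [0, 0, -0.8]}, {"dp": [0, 0, 0], "rot": [0, 0, 0]}]}}

```text
time_s: 24.65
tool_pos: [0.6273, -0.0163, 0.1453]
tcp_rot: [3.142, -0.002, 0.662]
force: [-3.9, 0.9, 6.3]
opening: 0.0193
grasp_force: 82.1
```

```bash
python3 - <<'E'
from h import *
s=sensors.read_state();print(s["tool_pos"],s["tcp_rot"],s["force"],s["ft_torque"],s["opening"])
E
```

```text
[ 0.62729851 -0.01627108  0.14525983] [ 3.14154457e+00 -1.54633040e-03  6.62095476e-01] [-3.94828956  0.94189065  6.29105087] [ 0.29917512  0.94826538 -0.29556873] 0.019262283445137793
```

>>> {"fn": "play_rows", "kwargs": {"commands": [{"dp": [0, 0, 0], "rot": [0, 0, -0.8]}, {"dp": [0, 0, 0], "rot": [0, 0, 0]}]}}

```text
time_s: 24.9
tool_pos: [0.6272, -0.0162, 0.1452]
tcp_rot: [-3.141, -0.001, 0.718]
force: [-5.2, 1.0, 7.4]
opening: 0.0191
grasp_force: 82.2
```

```bash
python3 - <<'E'
from h import *
s=sensors.read_state();print(s["tool_pos"],s["tcp_rot"],s["force"],s["ft_torque"],s["opening"])
E
```

```text
[ 0.62719236 -0.01624229  0.14521459] [-3.14138403e+00 -1.47953232e-03  7.17585149e-01] [-5.17640792  0.98250316  7.41151707] [ 0.2958224   0.98793544 -0.38800605] 0.019050167528214892
```

>>> {"fn": "play_rows", "kwargs": {"commands": [{"dp": [0, 0, 0], "rot": [0, 0, 0.8]}, {"dp": [0, 0, -0.2], "rot": [0, 0, 0]}, {"dp": [0, 0, -0.4], "rot": [0, 0, 1]}, {"dp": [0, 0, -0.4], "rot": [0, 0, 1]}, {"dp": [0, 0, 0], "rot": [0, 0, 1]}, {"dp": [0, 0, 0], "rot": [0, 0, 1]}, {"dp": [0, 0, 0], "rot": [0, 0, 1]}, {"dp": [0, 0, 0], "rot": [0, 0, 1]}, {"dp": [0, 0, 0], "rot": [0, 0, 1]}, {"dp": [0, 0, 0], "rot": [0, 0, 1]}, {"dp": [0, 0, 0], "rot": [0, 0, 1]}, {"dp": [0, 0, 0], "rot": [0, 0, 1]}]}}

```text
time_s: 26.4
tool_pos: [0.627, -0.0167, 0.2038]
tcp_rot: [3.141, -0.001, -0.036]
force: [1.1, 0.7, -0.3]
opening: 0.0187
grasp_force: 81.9
```

>>> {"fn": "play_rows", "kwargs": {"commands": [{"dp": [0, 0, 0], "rot": [0, 0, 1]}, {"dp": [0, 0, 0], "rot": [0, 0, 1]}, {"dp": [0, 0, 0], "rot": [0, 0, 1]}, {"dp": [0, 0, 0], "rot": [0, 0, 1]}, {"dp": [0, 0, 0], "rot": [0, 0, 1]}, {"dp": [0, 0, 0], "rot": [0, 0, 0.6]}, {"dp": [0, 0, 0], "rot": [0, 0, 0]}]}}

```text
time_s: 27.28
tool_pos: [0.627, -0.0167, 0.2037]
tcp_rot: [-3.141, -0.001, -0.425]
force: [-0.1, 0.5, -1.0]
opening: 0.0192
grasp_force: 81.9
```

>>> {"fn": "play_rows", "kwargs": {"commands": [{"dp": [-0.06, 0.756, 0], "rot": [0, 0, 0]}, {"dp": [-0.06, 0.756, 0], "rot": [0, 0, 0]}, {"dp": [-0.06, 0.756, 0], "rot": [0, 0, 0]}, {"dp": [-0.06, 0.756, 0], "rot": [0, 0, 0]}, {"dp": [-0.06, 0.756, 0], "rot": [0, 0, 0]}, {"dp": [-0.06, 0.756, 0], "rot": [0, 0, 0]}, {"dp": [-0.06, 0.756, 0], "rot": [0, 0, 0]}, {"dp": [0, 0, 0], "rot": [0, 0, 0]}, {"dp": [0, 0, 0.4], "rot": [0, 0, 0]}, {"dp": [0, 0, 0.2], "rot": [0, 0, 0]}, {"dp": [0, 0, 0], "rot": [0, 0, 0]}, {"dp": [0, 0, 0], "rot": [0, 0, 0]}]}}

```text
time_s: 28.78
tool_pos: [0.4731, -0.2952, 0.1679]
tcp_rot: [3.141, -0.001, -0.425]
force: [0.1, -0.1, -1.6]
opening: 0.0189
grasp_force: 81.8
```

```bash
python3 - <<'E'
from h import *
for n in P:
    p,d=optics.snapshot(n); np.savez(f"pics/{n}4.npz",p=p,d=d); cv2.imwrite(f"pics/{n}4.png",p[:,:,::-1])
a=cv2.imread("pics/scene4.png"); 
o=np.hstack([cv2.resize(a[250:320,185:240],(471,600),interpolation=cv2.INTER_CUBIC),cv2.resize(a[190:240,210:310],(320,160),interpolation=cv2.INTER_CUBIC).__class__((600,320,3),np.uint8)*0])
o[:160,471:]=cv2.resize(a[185:240,210:320],(320,160),interpolation=cv2.INTER_CUBIC)
cv2.imwrite("pics/crop6.png",o)
s=sensors.read_state();print(s["tool_pos"],s["tcp_rot"],s["force"])
t=s["tool_pos"]-[0,0,.0755];print(proj("scene",[t,[.473,-.2957,.062]]))
E
```

```text
[ 0.47314208 -0.29545074  0.16818122] [ 3.14117995e+00 -1.61522692e-03 -4.25750367e-01] [-0.49936518 -0.28036429 -0.14032352]
[[208.53582654 281.25079684]
 [209.87276375 290.36078463]]
```

View pics/crop6.png

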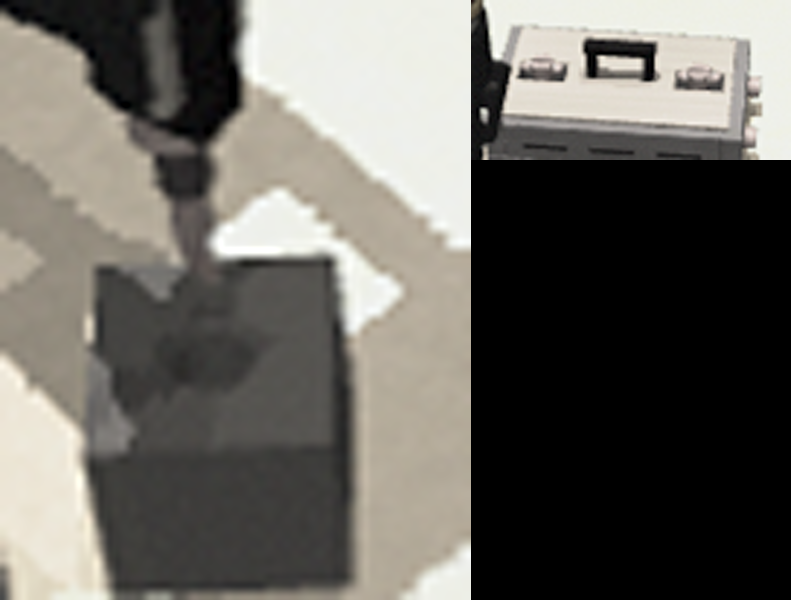

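The crop shows both fasteners open on the box and the tip right above the hole (within ~1 mm).

>>> {"fn": "play_rows", "kwargs": {"commands": [{"dp": [0, 0, 0.3], "rot": [0, 0, 0]}, {"dp": [0, 0, 0.2], "rot": [0, 0, 0]}, {"dp": [0, 0, 0.2], "rot": [0, 0, 0]}, {"dp": [0, 0, 0.3], "rot": [0, 0, 0]}, {"dp": [0, 0, 0.2], "rot": [0, 0, 0]}, {"dp": [0, 0, 0.2], "rot": [0, 0, 0]}, {"dp": [0, 0, 0.03], "rot": [0, 0, 0]}, {"dp": [0, 0, 0], "rot": [0, 0, 0]}, {"dp": [0, 0, 0], "rot": [0, 0, 0]}]}}

```text
time_s: 30.0
tool_pos: [0.4727, -0.2955, 0.0815]
tcp_rot: [3.141, -0.001, -0.426]
force: [0.3, 0.1, 0.1]
opening: 0.0192
grasp_force: 82.1
```

>>> {"fn": "play_rows", "kwargs": {"commands": [{"dp": [0, 0, 0.015], "rot": [0, 0, 0]}, {"dp": [0, 0, 0], "rot": [0, 0, 0]}]}}

```text
time_s: 30.25
tool_pos: [0.4727, -0.2955, 0.0815]
tcp_rot: [3.141, -0.0, -0.426]
force: [-1.9, 1.1, 6.5]
opening: 0.019
grasp_force: 83.0
```

>>> {"fn": "play_rows", "kwargs": {"commands": [{"dp": [0, 0, 0], "rot": [0, 0, 0]}, {"dp": [0, 0, 0], "rot": [0, 0, 0]}, {"dp": [0, 0, 0], "rot": [0, 0, 0]}, {"dp": [0, 0, 0], "rot": [0, 0, 0]}, {"dp": [0, 0, 0], "rot": [0, 0, 0]}, {"dp": [0, 0, 0], "rot": [0, 0, 0]}], "gripper": 0}}

```text
time_s: 31.0
tool_pos: [0.4725, -0.2953, 0.0804]
tcp_rot: [3.142, -0.0, -0.426]
force: [0.2, -0.5, 1.1]
opening: 0.0853
grasp_force: 0.0
```

>>> {"fn": "play_rows", "kwargs": {"commands": [{"dp": [0, 0, -0.3], "rot": [0, 0, 0]}, {"dp": [0, 0, -0.6], "rot": [0, 0, 0]}, {"dp": [0, 0, -0.6], "rot": [0, 0, -0.995]}, {"dp": [0, 0, -0.5], "rot": [0, 0, -0.995]}, {"dp": [0, 0, 0], "rot": [0, 0, -0.995]}, {"dp": [0, 0, 0], "rot": [0, 0, -0.995]}, {"dp": [0, 0, 0], "rot": [0, 0, -0.995]}, {"dp": [0, 0, 0], "rot": [0, 0, -0.995]}, {"dp": [0, 0, 0], "rot": [0, 0, 0]}]}}

```text
time_s: 32.12
tool_pos: [0.4728, -0.2955, 0.2018]
tcp_rot: [3.141, -0.001, -0.01]
force: [-0.6, 0.0, 0.6]
opening: 0.0853
grasp_force: 0.0
```

```bash
python3 - <<'E'
from m import *
s=sensors.read_state();print(s["tool_pos"],s["tcp_rot"])
for n in P:
    p,d=optics.snapshot(n); np.savez(f"pics/{n}5.npz",p=p,d=d); cv2.imwrite(f"pics/{n}5.png",p[:,:,::-1])
    C=cloud(n,d);x,y,z=C[...,0],C[...,1],C[...,2];g=p.max(2)
    m=((g<75)&(abs(x-.48)<.16)&(abs(y-.273)<.12)&(z<.05)).astype(np.uint8)
    cs,_=cv2.findContours(m,cv2.RETR_EXTERNAL,cv2.CHAIN_APPROX_NONE); c=max(cs,key=cv2.contourArea)[:,0].astype(float)
    q=np.ascontiguousarray(plane(n,c,.004)[:,:2],np.float32); r=cv2.minAreaRect(q); print(n,"mat",np.round(r[0],4),np.round(r[1],4),round(r[2],2),len(c))
    # driver check, bar check
    dm=(np.hypot(x-.473,y+.2955)<.035)&(z>.12)&(z<.14)&(g<60); v,u=np.nonzero(dm); print("driver",len(u),(plane(n,np.c_[u,v],.128).mean(0) if len(u) else None))
    t=(np.hypot(x-.5565,y+.016)<.05)&(z>.09)&(z<.115)&(g<60);v,u=np.nonzero(t)
    if len(u)>5:
        q=np.ascontiguousarray(plane(n,np.c_[u,v],.102)[:,:2],np.float32); vx,vy,x0,y0=cv2.fitLine(q,cv2.DIST_L2,0,.01,.01).ravel(); print("bar",x0,y0,np.degrees(np.arctan(vy/vx)))
E
```

```text
[ 0.47278095 -0.29552465  0.20183322] [ 3.14051606e+00 -1.33017818e-03 -1.03641499e-02]
scene mat [0.48  0.271] [0.2257 0.1481] 7.76 186
driver 116 [ 0.47310152 -0.29993699  0.128     ]
bar 0.55718154 -0.025209252 -1.5731713
top mat [0.4817 0.276 ] [0.2246 0.1444] 7.83 219
driver 16 [ 0.46035997 -0.29054297  0.128     ]
bar 0.5552472 -0.0169354 -1.0429202
```

>>> {"fn": "play_rows", "kwargs": {"commands": [{"dp": [0.2255, -0.778, 0], "rot": [0, 0, 0]}, {"dp": [0.2255, -0.778, 0], "rot": [0, 0, 0]}, {"dp": [0.2255, -0.778, 0], "rot": [0, 0, 0]}, {"dp": [0.2255, -0.778, 0], "rot": [0, 0, 0]}, {"dp": [0.2255, -0.778, 0], "rot": [0, 0, 0]}, {"dp": [0.2255, -0.778, 0], "rot": [0, 0, 0.1]}, {"dp": [0, 0, 0.6], "rot": [0, 0, 0]}, {"dp": [0, 0, 0.6], "rot": [0, 0, 0]}, {"dp": [0, 0, 0.5], "rot": [0, 0, 0]}, {"dp": [0, 0, 0.38], "rot": [0, 0, 0]}, {"dp": [0, 0, 0], "rot": [0, 0, 0]}]}}

```text
time_s: 33.6
tool_pos: [0.5547, -0.0158, 0.0736]
tcp_rot: [-3.141, 0.004, -0.017]
force: [0.3, 0.3, 0.2]
opening: 0.0857
grasp_force: 0.0
```

>>> {"fn": "play_rows", "kwargs": {"commands": [{"dp": [0, 0, 0], "rot": [0, 0, 0]}, {"dp": [0, 0, 0], "rot": [0, 0, 0]}, {"dp": [0, 0, 0], "rot": [0, 0, 0]}, {"dp": [0, 0, 0], "rot": [0, 0, 0]}, {"dp": [0, 0, 0], "rot": [0, 0, 0]}, {"dp": [0, 0, 0], "rot": [0, 0, 0]}, {"dp": [0, 0, 0], "rot": [0, 0, 0]}], "gripper": 255, "grip_force": 70}}

```text
time_s: 34.48
tool_pos: [0.5569, -0.0161, 0.0764]
tcp_rot: [3.141, -0.001, -0.017]
force: [-1.9, 0.8, 5.0]
opening: 0.0125
grasp_force: 69.1
```

>>> {"fn": "play_rows", "kwargs": {"commands": [{"dp": [0, 0, -0.08], "rot": [0, 0, 0]}, {"dp": [0, 0, -0.1], "rot": [0, 0, 0]}, {"dp": [0, 0, -0.15], "rot": [0, 0, 0]}, {"dp": [0, 0, -0.2], "rot": [0, 0, 0]}, {"dp": [0, 0, -0.2], "rot": [0, 0, 0]}, {"dp": [0, 0, -0.2], "rot": [0, 0, 0]}, {"dp": [0, 0, -0.2], "rot": [0, 0, 0]}, {"dp": [0, 0, 0], "rot": [0, 0, 0]}]}}

```text
time_s: 35.48
tool_pos: [0.5573, -0.0162, 0.1452]
tcp_rot: [3.141, -0.003, -0.016]
force: [-0.7, -0.6, -3.4]
opening: 0.0131
grasp_force: 68.2
```

>>> {"fn": "play_rows", "kwargs": {"commands": [{"dp": [-0.169, -0.602, 0], "rot": [0, 0, 0]}, {"dp": [-0.169, -0.602, 0], "rot": [0, 0, 0]}, {"dp": [-0.169, -0.602, 0], "rot": [0, 0, 0]}, {"dp": [-0.169, -0.602, 0], "rot": [0, 0, 0]}, {"dp": [-0.169, -0.602, 0], "rot": [0, 0, 0]}, {"dp": [-0.169, -0.602, 0], "rot": [0, 0, 0]}, {"dp": [-0.169, -0.602, 0], "rot": [0, 0, 0]}, {"dp": [-0.169, -0.602, 0], "rot": [0, 0, 0]}, {"dp": [0, 0, 0.3], "rot": [0, 0, -0.726]}, {"dp": [0, 0, 0.3], "rot": [0, 0, -0.726]}, {"dp": [0, 0, 0.3], "rot": [0, 0, -0.726]}, {"dp": [0, 0, 0.3], "rot": [0, 0, 0]}]}}

```text
time_s: 36.98
tool_pos: [0.4797, 0.2741, 0.0702]
tcp_rot: [3.141, 0.001, 0.135]
force: [-0.2, -0.3, -2.7]
opening: 0.0126
grasp_force: 68.7
```

>>> {"fn": "play_rows", "kwargs": {"commands": [{"dp": [0, 0, 0.3], "rot": [0, 0, 0]}, {"dp": [0, 0, 0], "rot": [0, 0, 0]}, {"dp": [0, 0, 0], "rot": [0, 0, 0]}]}}

```text
time_s: 37.35
tool_pos: [0.4805, 0.2744, 0.0538]
tcp_rot: [-3.141, -0.001, 0.135]
force: [0.7, 0.5, -1.5]
opening: 0.0127
grasp_force: 68.6
```

```bash
python3 - <<'E'
from m import *
s=sensors.read_state();print(s["tool_pos"],s["tcp_rot"],s["force"])
for n in P:
    p,d=optics.snapshot(n); np.savez(f"pics/{n}6.npz",p=p,d=d); cv2.imwrite(f"pics/{n}6.png",p[:,:,::-1])
a=cv2.imread("pics/scene6.png")[130:210,195:300];b=cv2.imread("pics/top6.png")[195:285,140:205]
o=np.zeros((600,800,3),np.uint8); o[:366,:480]=cv2.resize(a,(480,366),interpolation=cv2.INTER_CUBIC); o[:443,480:800]=cv2.resize(b,(320,443),interpolation=cv2.INTER_CUBIC)
cv2.imwrite("pics/crop7.png",o)
E
```

```text
[0.48046781 0.27439019 0.05383228] [-3.14135823e+00 -7.16901695e-04  1.35248139e-01] [ 0.73609285  0.4852916  -1.5373667 ]
```

View pics/crop7.png

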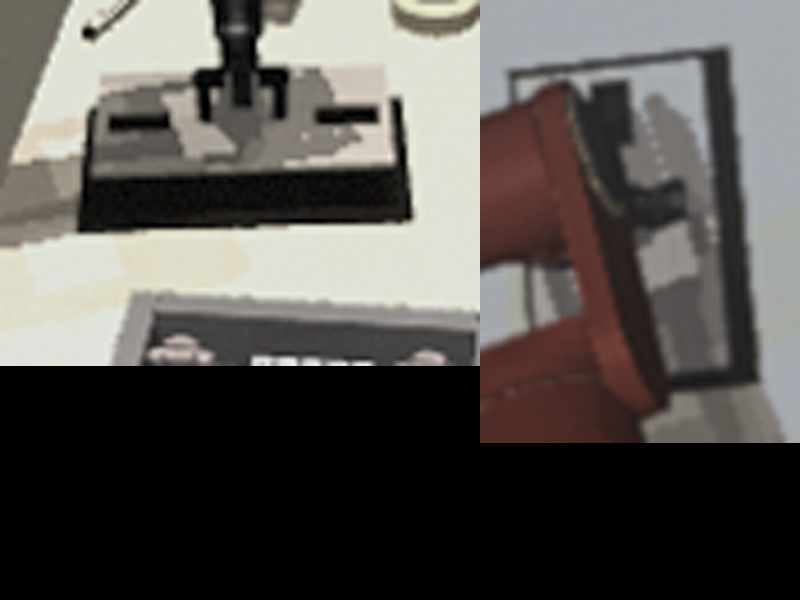

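The crop shows the panel held level over the mat with its long side parallel to the mat's. It is still about 33 mm up, so its offset can't be read yet.

>>> {"fn": "play_rows", "kwargs": {"commands": [{"dp": [0, 0, 0.25], "rot": [0, 0, 0]}, {"dp": [0, 0, 0.2], "rot": [0, 0, 0]}, {"dp": [0, 0, 0], "rot": [0, 0, 0]}, {"dp": [0, 0, 0], "rot": [0, 0, 0]}]}}

```text
time_s: 37.95
tool_pos: [0.48, 0.2742, 0.0262]
tcp_rot: [3.142, 0.0, 0.135]
force: [1.0, 0.8, -1.9]
opening: 0.0128
grasp_force: 68.6
```

```bash
python3 - <<'E'
from m import *
s=sensors.read_state();print(s["tool_pos"],s["tcp_rot"],s["force"])
zt=s["tool_pos"][2]-.0164+.004
c0=np.array([.481,.274]);a=.136;ex=np.array([np.cos(a),np.sin(a)]);ey=np.array([-ex[1],ex[0]])
# sample intensity along mat axes lines; report edge positions (panel edge cast at zt, mat edge at .004)
for n in P:
    p,d=optics.snapshot(n); g=p.max(2).astype(np.float32); cv2.imwrite(f"pics/{n}7.png",p[:,:,::-1])
    for ax,other,offs,L in((ex,ey,(-.04,-.03,.02,.04),.115),(ey,ex,(-.09,-.055,.055,.09),.075)):
        for o in offs:
            for sg in(1,-1):
                out=[]
                for z,lo,hi in((zt,L-.035,L-.003),(.004,L-.012,L+.014)):
                    t=np.arange(lo,hi,.0005); X=np.c_[c0+other*o+sg*ax*t[:,None],np.full(len(t),z)]
                    q=proj(n,X).astype(np.float32); v=cv2.remap(g,q[:,:1].copy(),q[:,1:].copy(),cv2.INTER_LINEAR).ravel()
                    dv=np.gradient(cv2.GaussianBlur(v.reshape(-1,1),(1,11),0).ravel()); i=(np.argmin if z==zt else np.argmax)(dv)
                    out.append((round(float(t[i])*1e3,1),round(float(abs(dv[i])),1)))
                print(n,"x" if ax is ex else "y",o,sg,"panel",out[0],"mat",out[1])
E
```

```text
[0.47996081 0.27420609 0.02617049] [3.14150561e+00 3.69824984e-04 1.35494863e-01] [ 1.04599917  0.77860825 -1.92576355]
scene x -0.04 1 panel (100.5, 13.6) mat (113.0, 18.4)
scene x -0.04 -1 panel (104.0, 5.6) mat (114.0, 8.2)
scene x -0.03 1 panel (101.0, 13.1) mat (113.5, 15.8)
scene x -0.03 -1 panel (104.0, 6.9) mat (114.5, 14.1)
scene x 0.02 1 panel (100.5, 13.5) mat (113.5, 15.3)
scene x 0.02 -1 panel (104.0, 7.3) mat (114.5, 15.5)
scene x 0.04 1 panel (101.0, 13.3) mat (111.5, 18.4)
scene x 0.04 -1 panel (104.5, 13.8) mat (115.0, 21.2)
scene y -0.09 1 panel (49.5, 1.0) mat (76.0, 1.9)
scene y -0.09 -1 panel (65.5, 4.9) mat (79.5, 12.4)
scene y -0.055 1 panel (71.5, 0.1) mat (65.0, 2.5)
scene y -0.055 -1 panel (68.0, 4.9) mat (76.0, 17.7)
scene y 0.055 1 panel (46.0, 0.3) mat (75.0, 4.5)
scene y 0.055 -1 panel (64.0, 9.5) mat (77.5, 17.2)
scene y 0.09 1 panel (41.5, 0.4) mat (77.5, 0.9)
scene y 0.09 -1 panel (66.0, 8.5) mat (79.0, 14.9)
top x -0.04 1 panel (103.5, 8.9) mat (115.0, 8.3)
top x -0.04 -1 panel (100.5, 3.8) mat (113.0, 5.1)
top x -0.03 1 panel (104.0, 8.6) mat (115.0, 9.5)
top x -0.03 -1 panel (101.5, 3.6) mat (114.5, 5.2)
top x 0.02 1 panel (103.0, 9.7) mat (117.0, 9.1)
top x 0.02 -1 panel (96.0, 2.2) mat (113.0, 0.1)
top x 0.04 1 panel (104.5, 8.0) mat (116.0, 10.3)
top x 0.04 -1 panel (87.0, 0.4) mat (119.5, 0.2)
top y -0.09 1 panel (60.0, 0.5) mat (72.0, 0.6)
top y -0.09 -1 panel (60.5, 5.2) mat (73.5, 8.1)
top y -0.055 1 panel (63.0, 4.4) mat (76.0, 8.3)
top y -0.055 -1 panel (60.5, 4.8) mat (72.0, 8.7)
top y 0.055 1 panel (44.5, 1.8) mat (87.0, 0.1)
top y 0.055 -1 panel (60.5, 8.1) mat (72.0, 8.8)
top y 0.09 1 panel (62.5, 7.4) mat (77.0, 8.7)
top y 0.09 -1 panel (60.5, 8.1) mat (72.0, 9.3)
```

>>> {"fn": "play_rows", "kwargs": {"commands": [{"dp": [0.008, -0.016, 0.03], "rot": [0, 0, 0]}, {"dp": [0, 0, 0.03], "rot": [0, 0, 0]}, {"dp": [0, 0, 0.03], "rot": [0, 0, 0]}, {"dp": [0, 0, 0.02], "rot": [0, 0, 0]}, {"dp": [0, 0, 0], "rot": [0, 0, 0]}, {"dp": [0, 0, 0], "rot": [0, 0, 0]}]}}

```text
time_s: 38.8
tool_pos: [0.4804, 0.2753, 0.0205]
tcp_rot: [3.141, 0.0, 0.136]
force: [-4.8, -2.0, 5.4]
opening: 0.0125
grasp_force: 69.8
```

>>> {"fn": "play_rows", "kwargs": {"commands": [{"dp": [0, 0, 0], "rot": [0, 0, 0]}, {"dp": [0, 0, 0], "rot": [0, 0, 0]}, {"dp": [0, 0, 0], "rot": [0, 0, 0]}, {"dp": [0, 0, 0], "rot": [0, 0, 0]}, {"dp": [0, 0, 0], "rot": [0, 0, 0]}, {"dp": [0, 0, 0], "rot": [0, 0, 0]}, {"dp": [0, 0, -0.2], "rot": [0, 0, 0]}, {"dp": [0, 0, -0.6], "rot": [0, 0, 0]}, {"dp": [0, 0, -1], "rot": [0, 0, 0]}, {"dp": [0, 0, -1], "rot": [0, 0, 0]}, {"dp": [0, 0.8, -0.5], "rot": [0, 0, 0]}, {"dp": [0, 0.8, 0], "rot": [0, 0, 0]}], "gripper": 0}}

```text
time_s: 40.3
tool_pos: [0.4955, 0.1799, 0.2235]
tcp_rot: [-3.141, -0.009, 0.137]
force: [0.5, 0.3, -0.1]
opening: 0.0856
grasp_force: 0.0
```

>>> {"fn": "play_rows", "kwargs": {"commands": [{"dp": [0, 0.8, 0], "rot": [0, 0, 0]}, {"dp": [0, 0.8, 0], "rot": [0, 0, 0]}, {"dp": [0, 0, 0], "rot": [0, 0, 0]}]}}

```text
time_s: 40.67
tool_pos: [0.5067, 0.0826, 0.2189]
tcp_rot: [3.141, -0.001, 0.131]
force: [-0.3, 1.2, -0.1]
opening: 0.0853
grasp_force: 0.0
```

```bash
python3 - <<'E'
from m import *
s=sensors.read_state();print(s["tool_pos"],s["force"])
o=np.zeros((600,800,3),np.uint8)
for i,n in enumerate(P):
    p,d=optics.snapshot(n); C=cloud(n,d); g=p.max(2)
    a=cv2.cvtColor(p,cv2.COLOR_RGB2BGR); a=a[110:400,120:410] if n=="scene" else a[130:300,130:400]
    a=cv2.resize(a,(400,int(a.shape[0]*400/a.shape[1])),interpolation=cv2.INTER_CUBIC); o[:a.shape[0],i*400:i*400+400]=a[:600]
    m=((g<75)&(abs(C[...,0]-.48)<.16)&(abs(C[...,1]-.273)<.12)&(C[...,2]<.03)).astype(np.uint8)
    cs,_=cv2.findContours(m,cv2.RETR_EXTERNAL,cv2.CHAIN_APPROX_NONE); c=max(cs,key=cv2.contourArea)[:,0].astype(float)
    r=cv2.minAreaRect(np.ascontiguousarray(plane(n,c,.004)[:,:2],np.float32)); print(n,"mat",np.round(r[0],4),np.round(r[1],4),round(r[2],1))
    z=C[...,2]; b=(g>110)&(abs(C[...,0]-.48)<.16)&(abs(C[...,1]-.273)<.12)
    mm=np.zeros_like(m); cv2.fillPoly(mm,[cv2.convexHull(c.astype(np.int32))],1); mm=cv2.erode(mm,np.ones((3,3),np.uint8))
    v,u=np.nonzero(b&(mm>0)); r=cv2.minAreaRect(np.ascontiguousarray(plane(n,np.c_[u,v],.008)[:,:2],np.float32)); print(n,"panel",np.round(r[0],4),np.round(r[1],4),round(r[2],1))
cv2.imwrite("pics/final.png",o)
E
```

```text
[0.50673373 0.08255118 0.21887296] [-0.33363281  1.19947155 -0.1199181 ]
scene mat [0.4802 0.2696] [0.2257 0.1452] 7.8
scene panel [0.4801 0.2721] [0.2061 0.1214] 7.9
top mat [0.4794 0.2952] [0.2247 0.1063] 7.6
top panel [0.48  0.298] [0.2096 0.089 ] 3.1
```

View pics/final.png

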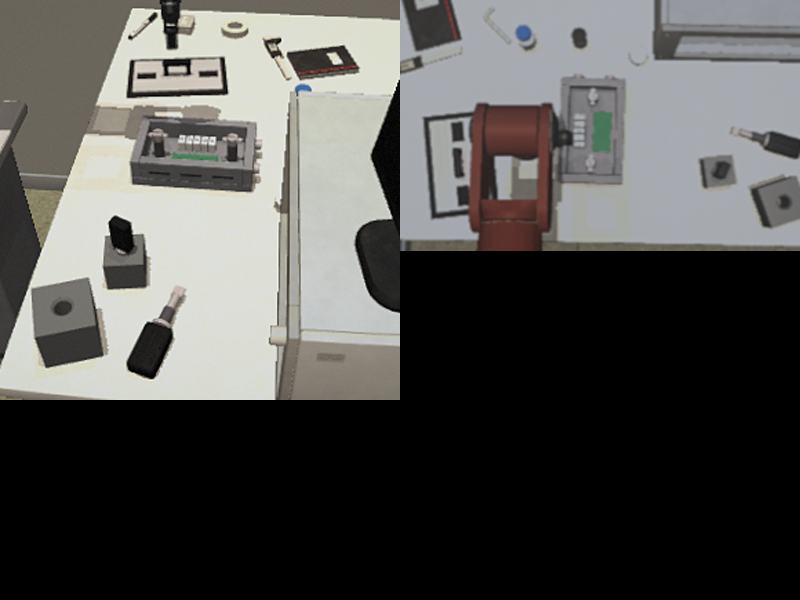

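Final view: the panel lies flat and centred on the mat, the driver stands upright in its stand, both fasteners are open, and the bystanders are in place. The look-alike driver had already fallen over by t=4.6 s.

```bash
python3 -c "
from cell import env
print(env.close_job())"
```

```text
the job is handed in; nothing more can be done
None
```

I handed the job in at about 41 s: both fasteners are turned to their stops, the screwdriver is upright in its stand, and the panel lies flat and centred on the mat, handle up; the look-alike driver was already lying on the bench in the 4.6 s picture, and I don't know why it fell.

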